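# Surface temperature check of a chilled jar

## Robot

A 6-joint arm with a two-finger parallel gripper is mounted at the origin on a cart in front of the work surface, level with it; the furniture and walls round the work are solid. World frame = base frame: x ahead of the robot, y to its left, z up, the work surface at z = 0. Lengths are in m, angles in rad, forces in N, time in s.
With the tool pointing down it reaches from about 0.35 to 0.775 m from the base axis. Payload 7.3 kg.
Tool frame: the origin (TCP) lies on the centre line of the jaws, within the pads' length; the fingertips stand 11 mm ahead of it and the grasp point (between the pads) lies 8 mm behind it; z points along the fingers, y is the direction in which the jaws open and shut (so a half turn about z gives the same grasp; the last joint's range is limited). The gripper opens to 92 mm and grips with 3 to 60 N. Pads are 19 mm wide; open, the fingers measure 130 mm over their backs; the gripper's body (75 mm by 190 mm) begins 47 mm behind the grasp point.
Start: joints at [-1.434, 0.342, 1.524, -0, 1.275, -0.146], TCP at [0.147, -0.504, 0.238] pointing down, gripper open.
Joint ranges: [-2.53, 2.53], [-0.77, 2.02], [0.04, 2.7], [-1, 4.14], [0.28, 2.66], [-3.11, 3.11]. Speed limits (rad/s): [2.57, 2.57, 3.14, 3.14, 3.14, 3.14].

## Interface

Orientations are given as [roll, pitch, yaw] about the fixed x, y, z axes, in that order (R = Rz(yaw) Ry(pitch) Rx(roll)).
In Python, from cell import robot gives the robot as it stands.
- The arm moves only by the tool jog_arm, never from a script. Its argument "deltas" is one flat list of numbers, 6 for each row, row after row: the shift along the world's x, y, z in units of 0.1 m (1.0 is 0.1 m), then the turn, a rotation vector about the world's x, y, z in units of 90 degrees (1.0 is 90 degrees). A call has 1 to 5 rows; each row is the pose to reach, as a shift and turn from the pose commanded when the call began; what a row does not reach only later rows make up. A row lasts 1/12 s, in which the tool goes at most 41.7 mm and 7.16 degrees, less where a joint would pass 70% of its speed; a pose out of reach is approached as far as the arm can. A call with a number of a shift or a turn outside -1 to 1 is refused whole. A call with a gripper value outside its range is refused whole. "claw" is the opening, from 0 (shut) to 1 (fully open), set as the call begins (left out, the last holds). The fingers move at their own pace and stop on an object; "newtons" is the grip in N (left out, the last holds). Time passes only in rows, so rows that repeat a pose let the fingers close. It gives the time, the measured TCP pose, the force and the opening at its end, in the units of the state.
- robot.observe(): the state, without advancing time (a new reading comes with each control period).
- robot.read_camera(name): name is "side" or "top"; returns the picture (400x640x3 uint8, red, green, blue); there is no depth.
- robot.camera_params(name): a dict with "fx", "fy", "cx", "cy" (pixels), "R" (3x3) and "t" (3): a world point X has camera coordinates R X + t. Camera axes: x right, y down, z forward; pixel columns grow to the right and rows downward; lengths in m; the calibration is good to about 2 mm. A picture is of the moment at which its call begins. camera_params takes no time and is no camera call.
- robot.hand_in(): hands the job in, once; it reports no verdict.
The state is a dict: "time": time; "qpos": joint angles; "qvel": joint speeds; "joint_efforts": joint torques, N m; "tool_pos": TCP position; "tool_rot": TCP orientation; "contact_force": force on the tool from outside, world axes, zero at the start; "torque": the same for the moment, N m; "opening": finger opening in m.
Only numpy, scipy, OpenCV 4.12 (cv2) and the standard library are available. Lean on these libraries where they do the work, as an engineer would, in place of code of your own. Each camera call takes 0.05 s, during which the arm holds its last target. There are 200 camera calls.

## Task

Check the temperature of the jar: lay the upright jar with the paper band gently on its side in the wooden cradle, centred so that the band is midway between the two V supports, and let go of it. Then lift the probe thermometer out of its stand and hold it upright, tip down, with its spring-loaded foot pressed lightly on the top of the jar in the middle of the band, the spring part way in but not bottomed; finish while still holding it there. Leave the other things on the counter where they are.

Things in the scene. Friction and masses are not known exactly. Their poses are not given: they have to be found in the camera images.
- jar: Small round spice jar with a white cap and a mostly green label, 43 mm across and 100 mm tall, about 0.11 kg, standing upright on the counter at the start, with a plain white paper band round its middle. Origin: centre of its underside; z axis: the jar's own axis towards the cap.
- jar_band (a point): Point on the jar's axis at the middle of the paper band (14 mm wide, running right round the jar), 50 mm above the jar's underside; the jar's surface lies 21.5 mm from it.
- cradle: Wooden cradle fixed to the counter: base board 70 x 112 x 12 mm, two V supports (90 degree V, 14 mm thick along y, 56 mm across x, tops 51 mm above the counter) centred 38 mm either side of the middle; the 62 mm between them is open down to the board. Origin: centre of its underside; y axis: the line along which the jar shall lie (cap at either end); z up.
- cradle_seat (a point): Point midway between the two V supports, 58 mm above the counter, where the middle of the jar's axis comes to lie when the jar is seated. Behind the cradle a clear glass screen 0.24 m high crosses the counter at x = 0.60 to 0.65, for all y below 0.25.
- stand: Probe stand fixed to the counter: white base 84 x 76 mm, steel back plate and a steel shelf 60 mm wide whose top is 150 mm above the counter, with a slot 14 mm wide, open to the stand's front (-x). The probe hangs in the slot, its body resting on the shelf. Origin: centre under the probe's place; z up. The stand may be on the right and the jar on the left of the cradle, or the other way round.
- probe: Probe thermometer, 0.06 kg, resting tip down in the stand (it tips if knocked): white flat body 60 mm long, 22 mm wide (its y), 14 mm thick (its z), 150 to 210 mm above the counter; below it a 4 mm steel rod with a round sprung foot. x axis: along the probe to the tip (down at the start). Centre line at y = 0, z = +7 mm; body from x = -89 to -29 mm, tip at x = +103 mm.
- probe_tip (a point): Centre of the end face of the probe's sprung foot (7 mm across), on the probe's centre line; it moves with the foot.
- probe_foot (a joint): Travel of the sprung foot into the probe, in m: 0 = fully out (as at the start), 0.012 = bottomed. It begins to move at about 0.8 N and needs 0.3 N more for each mm (about 2.6 N at 6 mm).
- label_roll: Bystander: upright roll of labels, 80 mm tall, 60 mm across, at the front right. Origin under its middle.
- tub: Bystander: small round food tub, 72 mm across, 71 mm tall, at the back left.
- tin: Bystander: flat food tin 63 x 105 x 24 mm, left behind the cradle.
- cheese: Bystander: wrapped cheese wedge 69 x 101 x 47 mm, right of the middle, before the glass screen.
- marker: Bystander: marker pen 138 mm long, 16 mm thick, lying at the front edge, left of the middle.
- calculator: Bystander: flat desk calculator 135 x 82 x 16 mm, on the far right.

How it is judged:
By the outcome, as a careful person would: the job done as asked, in the order asked, and still so for the second after the job is handed in, while the arm keeps its last pose, push and grip.
It also fails if it takes over 61 s, if anything falls off the work surface, if the arm or the gripper's body presses on something with over 40 N, if the wrist force passes 120 N, or if a joint passes its speed limit or range.

## Working session

There is one attempt and no reset: what is moved stays moved. The work goes in short steps, Python scripts to look and compute and a tool call to move; the robot and the scene stay as the last step left them, time stands still between calls to the robot, and variables do not carry over. Pictures are saved under pics/ and viewed, about 8 in all and at most 12, crops included, and the job is handed in when it is done.

Besides the shell and the picture viewer there is one more tool, called after "Emit:" as name(argument=value, ...), one argument or row to a line, values as JSON. jog_arm: Moves the arm, as the interface text tells. Its arguments: {"type":"object","properties":{"deltas":{"type":"array","items":{"type":"number"}},"claw":{"type":"number"},"newtons":{"type":"number"}},"required":["deltas"]}

```bash
mkdir -p pics && ls && python3 - <<'E'
from cell import robot
import cv2
print(robot.observe())
for n in("side","top"):
    im=robot.read_camera(n); cv2.imwrite(f"pics/{n}0.png",cv2.cvtColor(im,cv2.COLOR_RGB2BGR)); p=robot.camera_params(n); print(n,p)
E
```

```text
pics
{'time': 0.0, 'qpos': array([-1.43399884e+00,  3.42725253e-01,  1.52503028e+00, -6.38812350e-06,
        1.27537762e+00, -1.45990491e-01]), 'qvel': array([-6.26949724e-05, -1.54734819e-03,  5.24826344e-04,  1.62048856e-03,
       -2.05597086e-04,  5.95003995e-05]), 'joint_efforts': array([ 1.15811695e-04, -4.31243598e+01, -2.44211608e+01,  7.18395668e-02,
        5.60213474e-02, -1.16346532e-04]), 'tool_pos': array([ 0.14646333, -0.5037494 ,  0.237039  ]), 'tool_rot': array([-3.14006765e+00, -2.18056494e-04,  2.82789673e-01]), 'contact_force': array([ 0.13540155, -0.49163445,  0.31831282]), 'torque': array([0.02032874, 0.00781428, 0.04366685]), 'opening': 0.09165667331410596}
side {'fx': 448.60347089473817, 'fy': 448.60347089473817, 'cx': 317.7712262621292, 'cy': 202.691449130228, 'R': array([[-0.85950491, -0.51109501,  0.00576101],
       [-0.26824273,  0.44145035, -0.85625197],
       [ 0.43508291, -0.73749812, -0.51652627]]), 't': array([0.36641698, 0.2706711 , 1.033511  ])}
top {'fx': 362.7865121261699, 'fy': 362.7865121261699, 'cx': 318.58519822542024, 'cy': 195.45813058310986, 'R': array([[ 0.00974602, -0.9996753 ,  0.02354383],
       [-0.99148126, -0.01271904, -0.12962689],
       [ 0.12988426, -0.02207992, -0.99128329]]), 't': array([-0.11515377,  0.49379026,  1.14496639])}
```

View pics/side0.png

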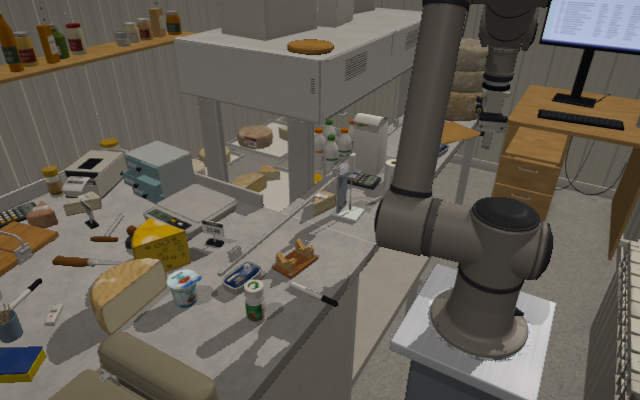

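View pics/top0.png

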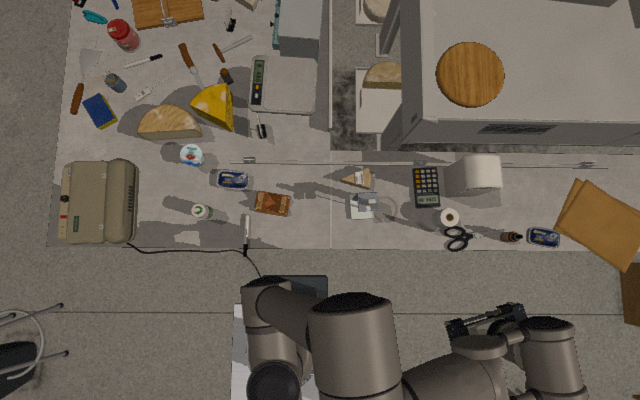

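The side view shows the jar at about (255,300), the cradle at (295,257) and the stand at (350,195). In the top view they are at about (201,211), (272,203) and (362,206). I'll magnify both.

```bash
python3 - <<'E'
import cv2,numpy as np
t=cv2.imread("pics/top0.png")[170:245,185:385]; s=cv2.imread("pics/side0.png")[145:325,225:385]
t=cv2.resize(t,None,fx=4,fy=4,interpolation=cv2.INTER_CUBIC)
cv2.imwrite("pics/t1.png",t)
s=cv2.resize(s,None,fx=3.3,fy=3.3,interpolation=cv2.INTER_CUBIC)
cv2.imwrite("pics/s1.png",s)
E
```

```text
(no output)
```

View pics/t1.png

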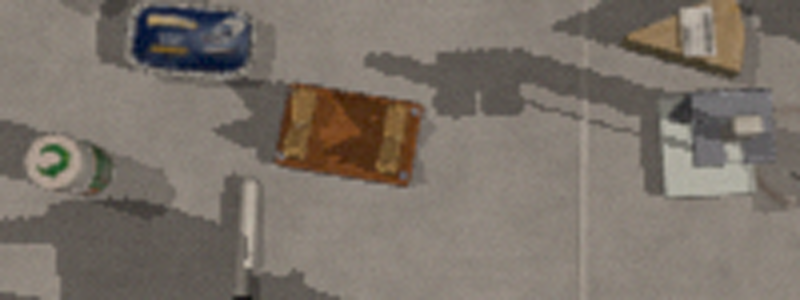

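View pics/s1.png

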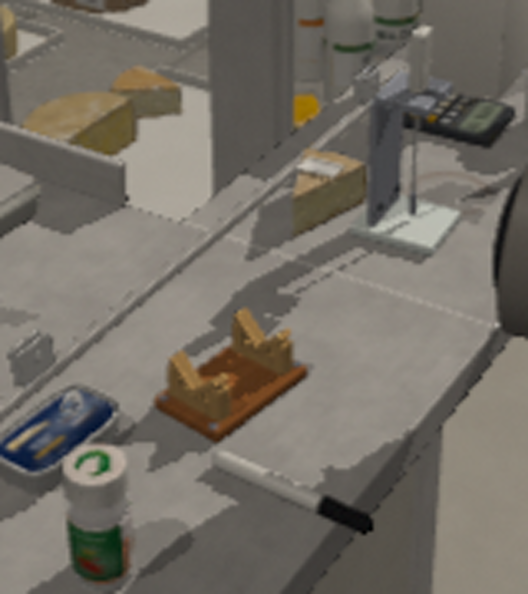

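The jar stands left of the cradle and the stand is on the right, with the probe body top at top-crop (747,124). Next I'll fit the poses.

```bash
cat > geo.py <<'E'
import cv2,numpy as np
from scipy.optimize import minimize,least_squares
from cell import robot
P={n:robot.camera_params(n) for n in("side","top")}
def proj(n,X):
    p=P[n];c=np.atleast_2d(X)@p["R"].T+p["t"];return np.c_[p["fx"]*c[:,0]/c[:,2]+p["cx"],p["fy"]*c[:,1]/c[:,2]+p["cy"]]
def back(n,uv,z):
    p=P[n];d=p["R"].T@np.array([(uv[0]-p["cx"])/p["fx"],(uv[1]-p["cy"])/p["fy"],1]);c=-p["R"].T@p["t"];return c+d*(z-c[2])/d[2]
T=lambda u,v:(185+u/4-.4,170+v/4-.4)
S=lambda u,v:(225+u/3.3-.35,145+v/3.3-.35)
def rz(a):return np.array([[np.cos(a),-np.sin(a),0],[np.sin(a),np.cos(a),0],[0,0,1]])
def hull(n,X,img,k):
    cv2.fillConvexPoly(img,cv2.convexHull(np.round((proj(n,X)+.5)*k).astype(np.int32)),1)
def box(x0,x1,y0,y1,z0,z1):return np.array([[x,y,z] for x in(x0,x1) for y in(y0,y1) for z in(z0,z1)])
def vs():
    out=[box(-.035,.035,-.056,.056,0,.012)]
    for s in(-.038,.038):
        b=.058-.0215*2**.5
        for g in(-1,1):
            out.append(np.array([[g*x,s+y,z] for x,z in((0,.012),(.028,.012),(.028,.051),(.051-b,.051),(0,b)) for y in(-.007,.007)]))
    return out
def sil(n,parts,pose,k=4):
    m=np.zeros((400*k,640*k),np.uint8)
    for q in parts: hull(n,q@rz(pose[2]).T+[pose[0],pose[1],0],m,k)
    return cv2.resize(m.astype(np.float32),(640,400),interpolation=cv2.INTER_AREA)
E
cat > m1.py <<'E'
from geo import *
print("jar cap top",back("top",T(53,161),.1),back("side",S(96,463),.1),"bot side",back("side",S(100,568),.0))
print("probe top",back("top",T(747,124),.21),back("side",S(424,32),.21))
print("stand base c top",[back("top",T(*q),.004).round(3) for q in((663,197),(755,192))],"side",[back("side",S(*q),.004).round(3) for q in((352,232),(425,252),(461,208))])
for n in("tin",):
    print("tin",back("top",T(192,40),.024))
ms={}
for n,r in(("top",(215-30,250,250,300)),("side",(230,275,270,325))):
    im=cv2.imread(f"pics/{n}0.png");h=cv2.cvtColor(im,cv2.COLOR_BGR2HSV)
    m=((h[...,0]<25)&(h[...,1]>90)).astype(np.uint8)
    w=np.zeros_like(m);w[r[0]:r[1],r[2]:r[3]]=1;m*=w
    l,cc,st,_=cv2.connectedComponentsWithStats(m);i=1+np.argmax(st[1:,4]);ms[n]=(cc==i).astype(np.float32);print(n,st[i])
V=vs()
def cost(p,ns=("top","side")):return sum(np.abs(sil(n,V,p)-ms[n]).sum() for n in ns)
x0=np.r_[back("top",(272,203),.02)[:2],-.14]
for ns in(("top",),("side",),("top","side")):
    b=min((minimize(cost,x0+[0,0,d],args=(ns,),method="Nelder-Mead",options=dict(initial_simplex=x0+[0,0,d]+np.array([[0,0,0],[.01,0,0],[0,.01,0],[0,0,.1]]))) for d in(-.1,.1)),key=lambda r:r.fun)
    print(ns,b.x.round(4),b.fun)
E
python3 m1.py
```

```text
jar cap top [0.43777298 0.25664202 0.1       ] [0.43825267 0.25581092 0.1       ] bot side [0.44393612 0.25493154 0.        ]
probe top [ 0.45948025 -0.25155157  0.21      ] [ 0.45537133 -0.24794083  0.21      ]
stand base c top [array([ 0.422, -0.216,  0.004]), array([ 0.427, -0.293,  0.004])] side [array([ 0.503, -0.212,  0.004]), array([ 0.428, -0.218,  0.004]), array([ 0.433, -0.306,  0.004])]
tin [0.54506694 0.17239026 0.024     ]
top [254 191  37  26 702]
side [272 238  46  37 893]
('top',) [ 0.4718  0.0448 -0.1467] 51.6875
('side',) [ 0.4733  0.0412 -0.1294] 147.9375
('top', 'side') [ 0.4719  0.0445 -0.1295] 208.75
```

```bash
cat > h.py <<'E'
import numpy as np
from cell import robot
from scipy.spatial.transform import Rotation as Ro
psi=-.14
E_=np.array([np.cos(psi),np.sin(psi),0]);C=np.array([-np.sin(psi),np.cos(psi),0])
def tool(tilt):  # jaws along cradle x, tilt deg about E_ from straight down
    z=np.array([0,0,-1.]);d=Ro.from_matrix(np.c_[np.cross(E_,z),E_,z]);return Ro.from_rotvec(np.radians(tilt)*E_)*d
def now():
    o=robot.observe();return o,o["tool_pos"],Ro.from_euler("xyz",o["tool_rot"])
def todo(pos,R,label=""):
    o,p,r=now();d=(np.array(pos)-p)/.1;v=(R*r.inv()).as_rotvec()/(np.pi/2)
    print(label,"shift",d.round(3),"turn",v.round(3),"t",round(o["time"],2),"F",o["contact_force"].round(2),"open",round(o["opening"],4),"q",o["qpos"].round(2))
E
python3 - <<'E'
from h import *
R=tool(45);tz=R.as_matrix()[:,2];G=np.array([.438,.256,.05])
print(tz,"TCP grasp",G+.008*tz,"pre",G+.008*tz-.13*tz)
todo(G-.122*tz,R)
E
```

```text
[ 0.09867188  0.70018845 -0.70710678] TCP grasp [0.43878938 0.26160151 0.04434315] pre [0.42596203 0.17057701 0.13626703]
 shift [ 2.795  6.744 -1.008] turn [ 0.398 -0.346  0.691] t 0.1 F [ 0.25 -0.54  0.3 ] open 0.0917 q [-1.43  0.34  1.52 -0.    1.28 -0.15]
```

Emit:
jog_arm(
  deltas=[0.35, 0.3, 0.35, 0.025, -0.022, 0.043, 0.7, 0.6, 0.7, 0.05, -0.043, 0.086, 0.7, 0.6, 0.7, 0.05, -0.043, 0.086],
  claw=1,
)

```text
time: 0.35
tool_pos: [0.2171, -0.4436, 0.3085]
tool_rot: [-3.089, -0.093, 0.418]
contact_force: [0.1, -0.7, 0.3]
opening: 0.0918
```

Emit:
jog_arm(
  deltas=[0.35, 0.35, 0.25, 0.025, -0.022, 0.043, 0.7, 0.7, 0.5, 0.05, -0.043, 0.086, 0.7, 0.7, 0.5, 0.05, -0.043, 0.086],
)

```text
time: 0.6
tool_pos: [0.2878, -0.3728, 0.3589]
tool_rot: [-3.052, -0.189, 0.549]
contact_force: [0.1, 0.2, 0.1]
opening: 0.0918
```

Emit:
jog_arm(
  deltas=[0.2, 0.4, 0, 0.025, -0.022, 0.043, 0.4, 0.8, 0, 0.05, -0.043, 0.086, 0.5, 1, 0, 0.05, -0.043, 0.086],
)

```text
time: 0.85
tool_pos: [0.3372, -0.2719, 0.3572]
tool_rot: [-3.023, -0.29, 0.677]
contact_force: [0.6, -0.0, -0.1]
opening: 0.0919
```

Emit:
jog_arm(
  deltas=[0.1, 0.35, 0, 0.025, -0.022, 0.043, 0.2, 0.7, 0, 0.05, -0.043, 0.086, 0.3, 1, 0, 0.05, -0.043, 0.086],
)

```text
time: 1.1
tool_pos: [0.3665, -0.1725, 0.3569]
tool_rot: [-3.01, -0.392, 0.807]
contact_force: [0.2, -0.3, -0.6]
opening: 0.0918
```

Emit:
jog_arm(
  deltas=[0.1, 0.35, 0, 0.025, -0.022, 0.043, 0.2, 0.7, 0, 0.05, -0.043, 0.086, 0.3, 1, 0, 0.05, -0.043, 0.086],
)

```text
time: 1.35
tool_pos: [0.3964, -0.0726, 0.3569]
tool_rot: [-3.012, -0.496, 0.943]
contact_force: [1.3, -0.6, -0.3]
opening: 0.0919
```

```bash
python3 - <<'E'
from h import *
R=tool(45);tz=R.as_matrix()[:,2];G=np.array([.438,.256,.05])
todo(G-.122*tz,R)
E
```

```text
shift [ 0.295  2.431 -2.206] turn [ 0.147 -0.132  0.259] t 1.35 F [ 1.26 -0.58 -0.33] open 0.0919 q [-0.75  0.06  1.67  0.47  1.62 -0.17]
```

Emit:
jog_arm(
  deltas=[0.05, 0.4, -0.35, 0.025, -0.022, 0.043, 0.1, 0.8, -0.7, 0.05, -0.044, 0.086, 0.1, 0.8, -0.7, 0.05, -0.044, 0.086],
)

```text
time: 1.6
tool_pos: [0.4052, 0.0085, 0.285]
tool_rot: [-3.029, -0.599, 1.088]
contact_force: [-0.1, -0.8, -0.6]
opening: 0.0919
```

Emit:
jog_arm(
  deltas=[0.05, 0.4, -0.35, 0.025, -0.022, 0.043, 0.1, 0.8, -0.7, 0.05, -0.044, 0.086, 0.1, 0.8, -0.7, 0.05, -0.044, 0.086],
)

```text
time: 1.85
tool_pos: [0.415, 0.0881, 0.2149]
tool_rot: [-3.07, -0.698, 1.247]
contact_force: [-0.5, -0.9, -0.7]
opening: 0.0918
```

Emit:
jog_arm(
  deltas=[0.05, 0.4, -0.4, 0.025, -0.022, 0.043, 0.1, 0.83, -0.8, 0.05, -0.044, 0.087, 0.1, 0.83, -0.8, 0.05, -0.044, 0.087, 0.1, 0.83, -0.8, 0.05, -0.044, 0.087],
)

```text
time: 2.18
tool_pos: [0.4237, 0.1719, 0.1341]
tool_rot: [-3.129, -0.789, 1.423]
contact_force: [-2.9, -0.5, 0.1]
opening: 0.0918
```

```bash
python3 - <<'E'
from h import *
import cv2
a=robot.read_camera("side");b=robot.read_camera("top")
a=cv2.resize(a[190:340,190:350],None,fx=3.5,fy=3.5);b=cv2.resize(b[170:245,170:330],None,fx=3.5,fy=3.5)
cv2.imwrite("pics/p2.png",cv2.cvtColor(np.vstack([a[:330],b]),cv2.COLOR_RGB2BGR))
R=tool(45);tz=R.as_matrix()[:,2];G=np.array([.438,.256,.05])
todo(G-.122*tz,R);todo(G+.008*tz,R)
E
```

```text
shift [ 0.002  0.011 -0.008] turn [-0.002 -0.001  0.   ] t 2.28 F [-0.78 -0.23  0.2 ] open 0.0918 q [-0.31  0.41  2.09  0.93  1.05 -0.83]
 shift [ 0.13   0.921 -0.928] turn [-0.002 -0.001  0.   ] t 2.28 F [-0.78 -0.23  0.2 ] open 0.0918 q [-0.31  0.41  2.09  0.93  1.05 -0.83]
```

View pics/p2.png

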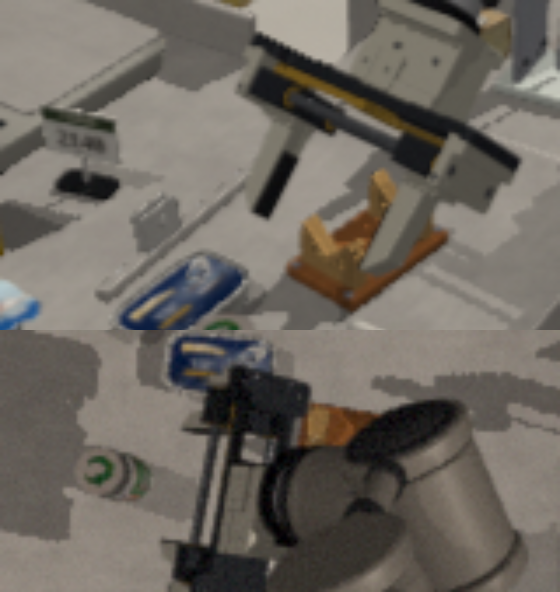

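The jaws straddle the jar line: in the composite the jar is at (115,473) and the fingers lie on either side. I'll advance along the tool axis.

Emit:
jog_arm(
  deltas=[0.03, 0.2, -0.2, 0, 0, 0, 0.06, 0.4, -0.4, 0, 0, 0, 0.09, 0.6, -0.6, 0, 0, 0, 0.09, 0.6, -0.6, 0, 0, 0],
)

```text
time: 2.62
tool_pos: [0.4352, 0.23, 0.0765]
tool_rot: [-3.14, -0.788, 1.428]
contact_force: [-0.3, -1.0, -0.3]
opening: 0.0916
```

Emit:
jog_arm(
  deltas=[0.02, 0.15, -0.15, 0, 0, 0, 0.04, 0.32, -0.33, 0, 0, 0, 0.04, 0.32, -0.33, 0, 0, 0],
)

```text
time: 2.87
tool_pos: [0.4399, 0.2614, 0.0443]
tool_rot: [3.142, -0.788, 1.429]
contact_force: [-1.5, -0.5, 0.1]
opening: 0.0919
```

Emit:
jog_arm(
  deltas=[0, 0, 0, 0, 0, 0, 0, 0, 0, 0, 0, 0, 0, 0, 0, 0, 0, 0, 0, 0, 0, 0, 0, 0, 0, 0, 0, 0, 0, 0],
  claw=0.35,
  newtons=20,
)

```text
time: 3.28
tool_pos: [0.4401, 0.2602, 0.0455]
tool_rot: [3.139, -0.788, 1.429]
contact_force: [-0.2, -0.6, -0.0]
opening: 0.0629
```

Emit:
jog_arm(
  deltas=[0, 0, 0, 0, 0, 0, 0, 0, 0, 0, 0, 0, 0, 0, 0, 0, 0, 0, 0, 0, 0, 0, 0, 0, 0, 0, 0, 0, 0, 0],
)

```text
time: 3.7
tool_pos: [0.4396, 0.2608, 0.0448]
tool_rot: [3.141, -0.788, 1.428]
contact_force: [0.1, -1.3, 2.5]
opening: 0.0421
```

```bash
python3 - <<'E'
from h import *
import cv2
a=robot.read_camera("side");b=robot.read_camera("top")
a=cv2.resize(a[210:340,190:350],None,fx=3.5,fy=3.5);b=cv2.resize(b[170:245,170:330],None,fx=3.5,fy=3.5)
cv2.imwrite("pics/p3.png",cv2.cvtColor(np.vstack([a[100:],b]),cv2.COLOR_RGB2BGR))
R=tool(45);tz=R.as_matrix()[:,2];G=np.array([.438,.256,.05])
o,p,r=now();print(p,"grasp pt",p-.008*r.as_matrix()[:,2])
todo(G+.008*tz,R)
E
```

```text
[0.43964607 0.26086793 0.04485205] grasp pt [0.43884016 0.25525404 0.05049428]
 shift [-0.009  0.007 -0.005] turn [-0.002  0.     0.001] t 3.8 F [ 0.95 -1.22  2.28] open 0.0421 q [-0.08  0.64  2.11  1.26  0.84 -1.03]
```

Emit:
jog_arm(
  deltas=[0, 0, 0.2, 0, 0, 0, 0, 0, 0.5, 0, 0, 0, 0, 0, 0.8, 0, 0, 0, 0, 0, 1, 0, 0, 0],
)

```text
time: 4.13
tool_pos: [0.4395, 0.2609, 0.1465]
tool_rot: [3.141, -0.787, 1.429]
contact_force: [0.4, 0.9, -0.2]
opening: 0.042
```

Emit:
jog_arm(
  deltas=[0, 0, 0.1, -0.05, 0.007, 0, 0.02, -0.15, 0.2, -0.1, 0.014, 0, 0.05, -0.3, 0.3, -0.15, 0.021, 0, 0.08, -0.5, 0.4, -0.2, 0.028, 0, 0.08, -0.5, 0.4, -0.25, 0.035, 0],
)

```text
time: 4.55
tool_pos: [0.4493, 0.2084, 0.1867]
tool_rot: [3.135, -0.387, 1.429]
contact_force: [1.3, 0.2, -0.2]
opening: 0.0423
```

```bash
python3 - <<'E'
from h import *
todo([.4713,.0394,.0523],tool(-45))
E
```

```text
shift [ 0.22  -1.69  -1.344] turn [-0.738  0.109  0.   ] t 4.55 F [ 1.32  0.18 -0.21] open 0.0423 q [ 0.04  0.27  1.85  0.46  0.99 -0.07]
```

View pics/p3.png

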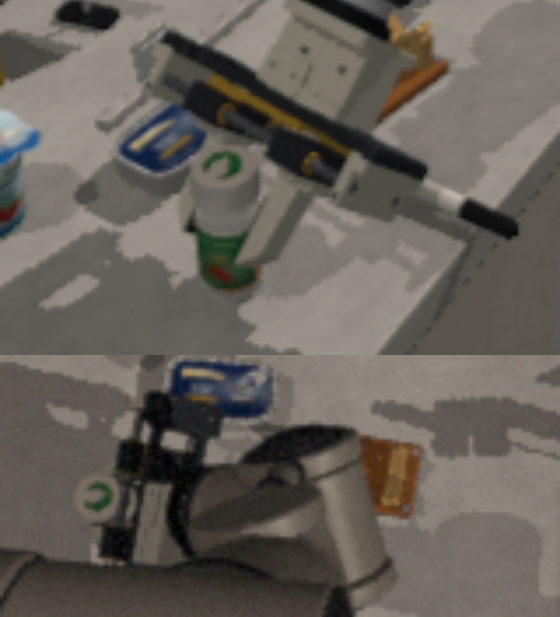

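The picture shows the jar held upright between the pads, with nothing else touched. I'll continue the turn and the traverse.

Emit:
jog_arm(
  deltas=[0.01, -0.1, 0, -0.05, 0.007, 0, 0.03, -0.25, 0, -0.1, 0.014, 0, 0.05, -0.4, 0, -0.15, 0.021, 0, 0.07, -0.55, 0, -0.2, 0.028, 0, 0.07, -0.55, 0, -0.246, 0.036, 0],
)

```text
time: 4.97
tool_pos: [0.4547, 0.1539, 0.1848]
tool_rot: [3.141, 0.004, 1.428]
contact_force: [0.3, 0.2, -1.3]
opening: 0.0421
```

Emit:
jog_arm(
  deltas=[0.01, -0.1, 0, -0.05, 0.007, 0, 0.03, -0.25, 0, -0.1, 0.014, 0, 0.05, -0.4, 0, -0.15, 0.021, 0, 0.07, -0.55, 0, -0.2, 0.028, 0, 0.07, -0.55, 0, -0.246, 0.036, 0],
)

```text
time: 5.38
tool_pos: [0.4615, 0.099, 0.1848]
tool_rot: [-3.14, 0.395, 1.428]
contact_force: [-0.3, -0.2, -1.5]
opening: 0.0421
```

Emit:
jog_arm(
  deltas=[0.01, -0.1, 0, -0.05, 0.007, 0, 0.03, -0.25, 0, -0.1, 0.014, 0, 0.05, -0.4, 0, -0.15, 0.021, 0, 0.08, -0.59, 0, -0.2, 0.028, 0, 0.08, -0.59, 0, -0.246, 0.036, 0],
)

```text
time: 5.8
tool_pos: [0.4695, 0.0398, 0.1847]
tool_rot: [-3.137, 0.785, 1.43]
contact_force: [-0.1, 0.3, -0.5]
opening: 0.0422
```

```bash
python3 - <<'E'
from h import *
todo([.4713,.0394,.0523],tool(-45))
import cv2
for n in("side","top"): cv2.imwrite(f"pics/{n}4.png",cv2.cvtColor(robot.read_camera(n),cv2.COLOR_RGB2BGR))
E
```

```text
shift [ 0.018 -0.004 -1.324] turn [-0.    -0.002  0.003] t 5.8 F [-0.06  0.27 -0.48] open 0.0422 q [ 0.33  0.56  1.6  -0.68  1.45  0.73]
```

Emit:
jog_arm(
  deltas=[0, 0, -0.25, 0, 0, 0, 0.01, 0, -0.5, 0, 0, 0, 0.02, 0, -0.75, 0, 0, 0, 0.02, 0, -0.95, 0, 0, 0],
)

```text
time: 6.23
tool_pos: [0.4712, 0.0422, 0.0883]
tool_rot: [-3.137, 0.777, 1.431]
contact_force: [-0.1, -0.4, -0.4]
opening: 0.0421
```

Emit:
jog_arm(
  deltas=[0, 0, -0.1, 0, 0, 0, 0, 0, -0.2, 0, 0, 0, 0, 0, -0.2, 0, 0, 0],
)

```text
time: 6.48
tool_pos: [0.4711, 0.0418, 0.0687]
tool_rot: [-3.136, 0.78, 1.432]
contact_force: [0.0, -0.1, -1.2]
opening: 0.0421
```

```bash
python3 - <<'E'
from h import *
todo([.4713,.0394,.0523],tool(-45))
import cv2
a=robot.read_camera("side");b=robot.read_camera("top")
cv2.imwrite("pics/side5.png",cv2.cvtColor(a,cv2.COLOR_RGB2BGR))
a=cv2.resize(a[220:290,230:350],None,fx=5,fy=5,interpolation=cv2.INTER_CUBIC);b=cv2.resize(b[180:225,220:340],None,fx=5,fy=5,interpolation=cv2.INTER_CUBIC)
cv2.imwrite("pics/p5.png",cv2.cvtColor(np.vstack([a,b]),cv2.COLOR_RGB2BGR))
E
```

```text
shift [ 0.002 -0.024 -0.164] turn [-0.004 -0.002  0.002] t 6.48 F [ 0.02 -0.08 -1.19] open 0.0421 q [ 0.33  0.73  1.67 -0.71  1.26  0.89]
```

View pics/p5.png

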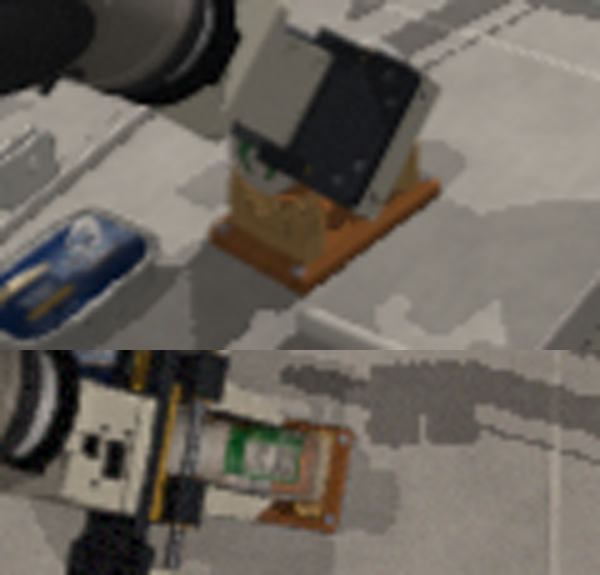

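The jar lies level above the V supports, and the hand clears them. I'll lower the last bit, watching the force.

Emit:
jog_arm(
  deltas=[0, -0.02, -0.04, 0, 0, 0, 0, -0.02, -0.08, 0, 0, 0, 0, -0.02, -0.12, 0, 0, 0, 0, -0.02, -0.12, 0, 0, 0],
)

```text
time: 6.92
tool_pos: [0.4713, 0.0398, 0.0573]
tool_rot: [-3.137, 0.78, 1.431]
contact_force: [-0.4, -0.4, -1.0]
opening: 0.0422
```

Emit:
jog_arm(
  deltas=[0, 0, -0.01, 0, 0, 0, 0, 0, -0.02, 0, 0, 0, 0, 0, -0.02, 0, 0, 0],
)

```text
time: 7.17
tool_pos: [0.4715, 0.0399, 0.0556]
tool_rot: [-3.138, 0.78, 1.431]
contact_force: [0.8, -0.3, -0.4]
opening: 0.0423
```

Emit:
jog_arm(
  deltas=[0, 0, -0.01, 0, 0, 0, 0, 0, -0.02, 0, 0, 0, 0, 0, -0.02, 0, 0, 0],
)

```text
time: 7.42
tool_pos: [0.4721, 0.0397, 0.0547]
tool_rot: [-3.14, 0.781, 1.429]
contact_force: [0.5, -0.1, 6.4]
opening: 0.0425
```

Contact shows at 6 N, so the jar is seated. I'll open the jaws slightly.

Emit:
jog_arm(
  deltas=[0, 0, 0, 0, 0, 0, 0, 0, 0, 0, 0, 0, 0, 0, 0, 0, 0, 0, 0, 0, 0, 0, 0, 0],
  claw=0.65,
)

```text
time: 7.75
tool_pos: [0.4714, 0.0398, 0.0536]
tool_rot: [-3.138, 0.78, 1.431]
contact_force: [0.1, -0.3, -0.5]
opening: 0.059
```

Emit:
jog_arm(
  deltas=[0.02, 0.15, 0.15, 0, 0, 0, 0.04, 0.3, 0.3, 0, 0, 0, 0.07, 0.5, 0.5, 0, 0, 0, 0.1, 0.7, 0.7, 0, 0, 0],
)

```text
time: 8.08
tool_pos: [0.4811, 0.1103, 0.1242]
tool_rot: [-3.136, 0.781, 1.431]
contact_force: [-0.1, 0.0, -0.1]
opening: 0.0595
```

Emit:
jog_arm(
  deltas=[0, 0, 0.3, 0, 0, 0, 0.03, 0.2, 0.6, 0, 0, 0, 0.05, 0.4, 0.9, 0, 0, 0, 0.07, 0.5, 1, 0, 0, 0],
)

```text
time: 8.42
tool_pos: [0.4894, 0.1619, 0.2278]
tool_rot: [3.138, 0.777, 1.426]
contact_force: [0.1, -0.5, 0.4]
opening: 0.0598
```

```bash
cat > look.py <<'E'
from h import *
import cv2,sys
k=sys.argv[1]
a=robot.read_camera("side");b=robot.read_camera("top")
cv2.imwrite(f"pics/side{k}.png",cv2.cvtColor(a,cv2.COLOR_RGB2BGR));cv2.imwrite(f"pics/top{k}.png",cv2.cvtColor(b,cv2.COLOR_RGB2BGR))
a=cv2.resize(a[220:280,250:350],None,fx=6,fy=6,interpolation=cv2.INTER_CUBIC);b=cv2.resize(b[183:223,240:340],None,fx=6,fy=6,interpolation=cv2.INTER_CUBIC)
cv2.imwrite(f"pics/p{k}.png",cv2.cvtColor(np.vstack([a,b]),cv2.COLOR_RGB2BGR))
E
python3 look.py 6; python3 -c "
from h import *
todo([.458,-.25,.3],Ro.from_euler('xyz',[np.pi,0,.065]))"
```

```text
shift [-0.313 -4.115  0.746] turn [ 0.363 -0.391 -0.821] t 8.52 F [-0.76 -0.67 -0.29] open 0.0595 q [ 0.51  0.64  1.32 -0.6   1.69  0.73]
```

View pics/p6.png

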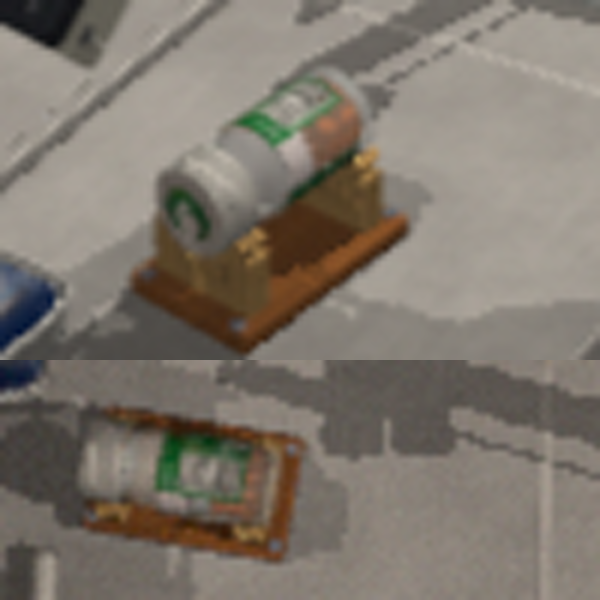

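The jar lies seated in both Vs, cap end to the left. I'll check its centring numerically, per camera, against the cradle.

```bash
cat > m2.py <<'E'
from geo import *
th=np.linspace(0,2*np.pi,40)
def cyl(a,b,r=.0215):return np.array([[r*np.cos(t),y,.058+r*np.sin(t)] for y in(a,b) for t in th])
Tc=lambda u,v:(240+u/6-.4,183+v/6-.4);Sc=lambda u,v:(250+u/6-.4,220+v/6-.4)
print("board corners top",[back("top",Tc(*q),.012).round(4)[:2] for q in((305,80),(280,200),(85,165))])
print("board corners side",[back("side",Sc(*q),.012).round(4)[:2] for q in((133,277),(240,335),(410,215))])
fits={"top":(.4718,.0448,-.14),"side":(.4733,.0412,-.14)}
for n in fits:
    a,b=[cv2.GaussianBlur(cv2.imread(f"pics/{n}{k}.png"),(3,3),0).astype(int) for k in(0,6)]
    m=(np.abs(a-b).max(2)>22).astype(np.float32)
    ctr=sil(n,[cyl(-.06,.06,.027)],fits[n],2)>0
    m*=ctr
    def cost(p):
        c=fits[n];psi=c[2]
        pose=(c[0]-p[0]*np.sin(psi)+p[1]*np.cos(psi),c[1]+p[0]*np.cos(psi)+p[1]*np.sin(psi),psi)
        return np.abs(sil(n,[cyl(-.05,.022),cyl(.022,.05,.0195)],pose)-m)[ctr].sum()
    r=minimize(cost,[0,0],method="Nelder-Mead",options=dict(initial_simplex=[[-.003,0],[.004,0],[0,.004]]));print(n,"offset along +y, lateral",r.x.round(4),r.fun,m.sum())
    # overlay outlines
    im=cv2.imread(f"pics/{n}6.png");k=8;o=(240,183) if n=="top" else (250,220);w=(45,100)if n=="top" else (60,100)
    big=cv2.resize(im[o[1]:o[1]+w[0],o[0]:o[0]+w[1]],None,fx=k,fy=k,interpolation=cv2.INTER_CUBIC)
    c=np.array(fits[n]);
    for parts,col in((vs(),(255,0,0)),([cyl(-.05,.05)],(0,0,255))):
        for q in parts:
            h=cv2.convexHull(((proj(n,q@rz(c[2]).T+[c[0],c[1],0])+.5-o)*k).astype(np.int32));cv2.polylines(big,[h],True,col,1)
    cv2.imwrite(f"pics/o{n}.png",big)
cv2.imwrite("pics/o.png",cv2.resize(np.vstack([cv2.imread("pics/oside.png"),cv2.imread("pics/otop.png")]),None,fx=.7,fy=.7,interpolation=cv2.INTER_AREA))
E
python3 m2.py
```

```text
board corners top [array([ 0.4951, -0.0171]), array([ 0.4289, -0.0048]), array([0.4468, 0.1019])]
board corners side [array([0.5102, 0.0956]), array([0.4485, 0.1036]), array([ 0.4289, -0.005 ])]
top offset along +y, lateral [-0.0004  0.0006] 110.125 462.0
side offset along +y, lateral [ 0.0035 -0.0016] 120.125 540.0
```

View pics/o.png

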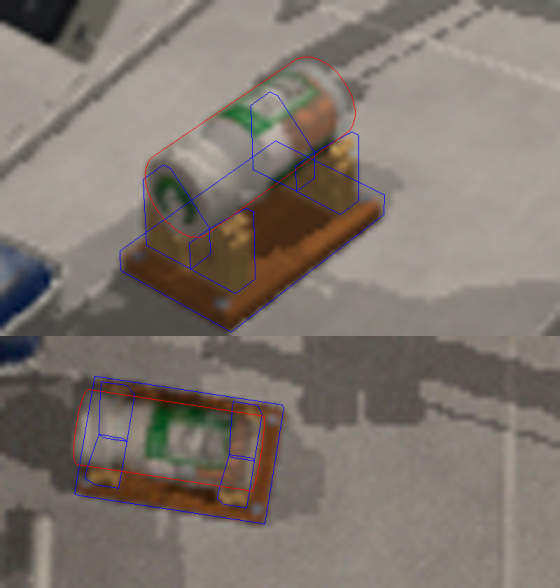

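Both cameras put the jar within about 1–3 mm of centre. Robot kinematics and the board corners agree to about 1 mm, so the centring is fine. Next, a close look at the stand.

```bash
python3 - <<'E'
import cv2,numpy as np
a=cv2.imread("pics/side6.png")[148:224,326:376];b=cv2.imread("pics/top6.png")[186:226,342:392]
f=lambda i:cv2.resize(i,None,fx=7.5,fy=7.5,interpolation=cv2.INTER_CUBIC)
b=f(b);a=f(a);b=np.vstack([b,np.zeros((a.shape[0]-b.shape[0],b.shape[1],3),np.uint8)])
cv2.imwrite("pics/st.png",np.hstack([a,b]))
E
```

View pics/st.png

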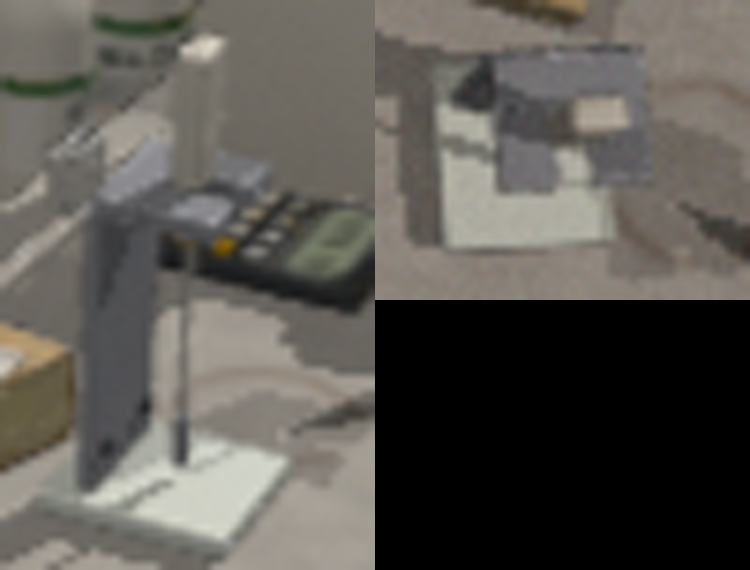

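```bash
python3 - <<'E'
from geo import *
A=lambda u,v:(326+u/7.5-.43,148+v/7.5-.43);B=lambda u,v:(342+(u-375)/7.5-.43,186+v/7.5-.43)
print("top",back("top",B(601,112),.21),"side",back("side",A(203,49),.21),"tip side",back("side",A(180,463),.018))
p=[back("top",B(*q),.15)[:2] for q in((498,190),(652,185),(645,45),(498,55))];print("shelf top",np.round(p,4))
print("probe top corners",[back("top",B(*q),.21)[:2].round(4) for q in((573,130),(631,128),(627,95),(572,97))])
p=[back("side",A(*q),.004)[:2] for q in((40,497),(228,543),(290,462))];print("base side",np.round(p,4))
p=[back("top",B(*q),.004)[:2] for q in((445,247),(612,240))];print("base top",np.round(p,4))
# triangulate
def f(X):return np.r_[proj("top",X)[0]-B(601,112),proj("side",X)[0]-A(203,49)]
r=least_squares(f,[.458,-.25,.21]);print(r.x,r.fun)
from h import todo,Ro
todo([.458,-.25,.32],Ro.from_euler('xyz',[np.pi,0,.06]))
E
```

```text
top [ 0.45976133 -0.25253359  0.21      ] side [ 0.45737038 -0.24868003  0.21      ] tip side [ 0.45984443 -0.25173348  0.018     ]
shelf top [[ 0.4359 -0.2223]
 [ 0.4385 -0.2824]
 [ 0.4935 -0.2803]
 [ 0.4888 -0.2225]]
probe top corners [array([ 0.453 , -0.2421]), array([ 0.454 , -0.2636]), array([ 0.4662, -0.2622]), array([ 0.4652, -0.2419])]
base side [[ 0.5075 -0.2175]
 [ 0.4242 -0.2269]
 [ 0.4298 -0.2972]]
base top [[ 0.4234 -0.218 ]
 [ 0.4273 -0.292 ]]
[ 0.45979117 -0.25302872  0.2077185 ] [ 0.03909585  0.086977   -0.10043798 -0.00904642]
 shift [-0.313 -4.115  0.946] turn [ 0.363 -0.392 -0.824] t 8.52 F [-0.76 -0.67 -0.29] open 0.0595 q [ 0.51  0.64  1.32 -0.6   1.69  0.73]
```

Emit:
jog_arm(
  deltas=[-0.1, -0.1, 0.25, 0.018, -0.02, -0.041, -0.2, -0.25, 0.5, 0.037, -0.039, -0.083, -0.2, -0.4, 0.5, 0.055, -0.058, -0.124, -0.2, -0.6, 0.5, 0.073, -0.078, -0.165],
)

```text
time: 8.85
tool_pos: [0.468, 0.0993, 0.2733]
tool_rot: [3.036, 0.632, 1.097]
contact_force: [0.9, -0.5, -1.0]
opening: 0.0596
```

Emit:
jog_arm(
  deltas=[0, -0.22, 0.05, 0.018, -0.02, -0.041, 0, -0.44, 0.1, 0.037, -0.039, -0.083, 0, -0.66, 0.2, 0.055, -0.058, -0.124, 0, -0.88, 0.25, 0.073, -0.078, -0.165],
)

```text
time: 9.18
tool_pos: [0.4678, 0.0101, 0.2978]
tool_rot: [2.998, 0.471, 0.816]
contact_force: [0.7, -0.5, 0.3]
opening: 0.0598
```

Emit:
jog_arm(
  deltas=[0, -0.22, 0, 0.018, -0.02, -0.041, 0, -0.44, 0, 0.037, -0.039, -0.083, 0, -0.66, 0, 0.055, -0.058, -0.124, 0, -0.88, 0, 0.073, -0.078, -0.165],
)

```text
time: 9.52
tool_pos: [0.4674, -0.0778, 0.297]
tool_rot: [3.01, 0.304, 0.56]
contact_force: [0.3, 1.0, -0.5]
opening: 0.0598
```

Emit:
jog_arm(
  deltas=[0, -0.22, 0, 0.018, -0.02, -0.041, 0, -0.44, 0, 0.037, -0.039, -0.083, 0, -0.66, 0, 0.055, -0.058, -0.124, 0, -0.88, 0, 0.073, -0.078, -0.165],
)

```text
time: 9.85
tool_pos: [0.4673, -0.1656, 0.2969]
tool_rot: [3.063, 0.145, 0.311]
contact_force: [1.4, -0.2, 0.2]
opening: 0.0597
```

Emit:
jog_arm(
  deltas=[0, -0.22, 0, 0.018, -0.02, -0.041, 0, -0.44, 0, 0.037, -0.039, -0.083, 0, -0.66, 0, 0.055, -0.058, -0.124, 0, -0.88, 0, 0.073, -0.078, -0.165],
)

```text
time: 10.18
tool_pos: [0.4673, -0.2535, 0.2968]
tool_rot: [-3.13, 0.004, 0.057]
contact_force: [-0.6, -1.0, 0.2]
opening: 0.0595
```

```bash
python3 - <<'E'
from h import *
todo([.459,-.2515,.3],Ro.from_euler('xyz',[np.pi,0,.055]))
E
```

```text
shift [-0.083  0.02   0.032] turn [-0.007 -0.003 -0.001] t 10.18 F [-0.61 -0.98  0.16] open 0.0595 q [-0.64  0.32  1.39  0.01  1.44  0.87]
```

Emit:
jog_arm(
  deltas=[-0.083, 0.02, 0, -0.007, -0.003, -0.001, -0.083, 0.02, -0.2, -0.007, -0.003, -0.001, -0.083, 0.02, -0.4, -0.007, -0.003, -0.001, -0.083, 0.02, -0.6, -0.007, -0.003, -0.001],
)

```text
time: 10.52
tool_pos: [0.4586, -0.2504, 0.2363]
tool_rot: [3.14, 0.001, 0.058]
contact_force: [1.2, -0.8, 0.2]
opening: 0.0597
```

Emit:
jog_arm(
  deltas=[0, 0, -0.15, 0, 0, 0, 0, 0, -0.3, 0, 0, 0, 0, 0, -0.45, 0, 0, 0, 0, 0, -0.6, 0, 0, 0, 0, 0, -0.6, 0, 0, 0],
)

```text
time: 10.93
tool_pos: [0.4574, -0.2489, 0.1742]
tool_rot: [-3.139, 0.006, 0.059]
contact_force: [-0.0, -0.8, -0.3]
opening: 0.0596
```

```bash
python3 - <<'E'
from h import *
import cv2
todo([.459,-.2515,.177],Ro.from_euler('xyz',[np.pi,0,.055]))
a=robot.read_camera("side")[130:224,310:390];b=robot.read_camera("top")[170:240,332:402]
f=lambda i,k:cv2.resize(i,None,fx=k,fy=k,interpolation=cv2.INTER_CUBIC)
a=f(a,5);b=f(b,5);b=np.vstack([b,np.zeros((a.shape[0]-b.shape[0],b.shape[1],3),np.uint8)])
cv2.imwrite("pics/g.png",cv2.cvtColor(np.hstack([a,b]),cv2.COLOR_RGB2BGR))
E
```

```text
shift [ 0.016 -0.026  0.028] turn [-0.002 -0.004 -0.003] t 10.93 F [-0.   -0.78 -0.27] open 0.0596 q [-0.64  0.4   1.63 -0.    1.12  0.87]
```

View pics/g.png

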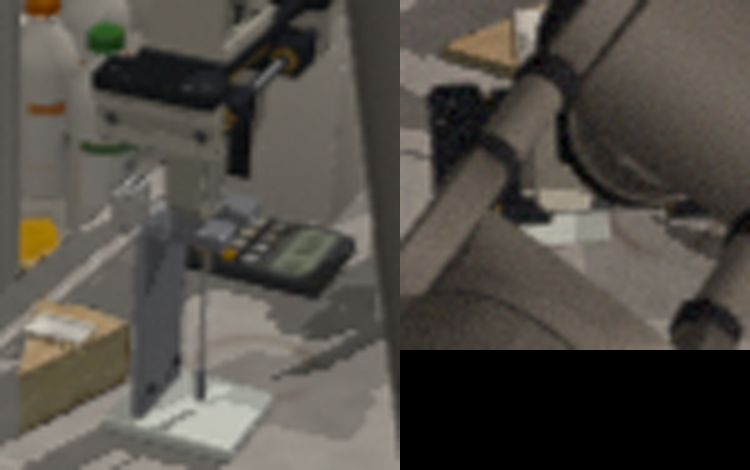

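The probe body sits between the open fingers, still upright in the stand. I'll centre and close.

Emit:
jog_arm(
  deltas=[0.015, -0.025, 0.02, 0, 0, 0, 0.015, -0.025, 0.02, 0, 0, 0],
)

```text
time: 11.2
tool_pos: [0.4623, -0.2535, 0.1818]
tool_rot: [3.137, -0.003, 0.06]
contact_force: [0.1, -0.9, 0.2]
opening: 0.0596
```

Emit:
jog_arm(
  deltas=[0, 0, 0, 0, 0, 0, 0, 0, 0, 0, 0, 0, 0, 0, 0, 0, 0, 0, 0, 0, 0, 0, 0, 0, 0, 0, 0, 0, 0, 0],
  claw=0.1,
  newtons=15,
)

```text
time: 11.62
tool_pos: [0.4617, -0.2526, 0.1808]
tool_rot: [3.139, -0.001, 0.061]
contact_force: [0.6, 0.4, -0.0]
opening: 0.0307
```

Emit:
jog_arm(
  deltas=[0, 0, 0, 0, 0, 0, 0, 0, 0, 0, 0, 0, 0, 0, 0, 0, 0, 0, 0, 0, 0, 0, 0, 0, 0, 0, 0, 0, 0, 0],
)

```text
time: 12.03
tool_pos: [0.4617, -0.2526, 0.1808]
tool_rot: [3.139, -0.001, 0.061]
contact_force: [-0.6, 0.5, 0.7]
opening: 0.0218
```

```bash
python3 - <<'E'
from h import *
todo([.459,-.2515,.177],Ro.from_euler('xyz',[np.pi,0,.055]))
print(robot.observe()["tool_pos"])
E
```

```text
shift [-0.027  0.011 -0.038] turn [ 0.002  0.001 -0.004] t 12.03 F [-0.59  0.5   0.69] open 0.0218 q [-0.65  0.4   1.61 -0.    1.13  0.87]
[ 0.46171892 -0.25262576  0.180777  ]
```

Gripped at 21.8 mm. I'll lift it clear of the shelf, then draw it out of the slot's open front.

Emit:
jog_arm(
  deltas=[0, 0, 0.1, 0, 0, 0, 0, 0, 0.2, 0, 0, 0, 0, 0, 0.3, 0, 0, 0, 0, 0, 0.3, 0, 0, 0],
)

```text
time: 12.37
tool_pos: [0.4629, -0.2535, 0.2137]
tool_rot: [3.135, -0.005, 0.061]
contact_force: [0.3, -0.1, -0.7]
opening: 0.0223
```

Emit:
jog_arm(
  deltas=[-0.15, -0.01, 0, 0, 0, 0, -0.3, -0.02, 0, 0, 0, 0, -0.45, -0.03, 0, 0, 0, 0, -0.6, -0.04, 0, 0, 0, 0, -0.6, -0.04, 0, 0, 0, 0],
)

```text
time: 12.78
tool_pos: [0.3998, -0.2565, 0.211]
tool_rot: [3.139, -0.0, 0.06]
contact_force: [0.5, -1.4, -0.5]
opening: 0.0222
```

Emit:
jog_arm(
  deltas=[0, 0, 0.25, 0, 0, 0, 0, 0, 0.5, 0, 0, 0, 0, 0, 0.75, 0, 0, 0, 0, 0, 0.9, 0, 0, 0],
)

```text
time: 13.12
tool_pos: [0.4028, -0.2571, 0.3037]
tool_rot: [3.136, -0.004, 0.061]
contact_force: [0.1, -0.7, -0.3]
opening: 0.0221
```

Emit:
jog_arm(
  deltas=[0.05, 0.2, 0, 0, 0, 0, 0.1, 0.4, 0, 0, 0, 0, 0.15, 0.6, 0, 0, 0, 0, 0.2, 0.8, 0, 0, 0, 0, 0.25, 1, 0, 0, 0, 0],
)

```text
time: 13.53
tool_pos: [0.4274, -0.1557, 0.3011]
tool_rot: [3.138, -0.002, 0.06]
contact_force: [-0.0, 0.7, -0.2]
opening: 0.0219
```

Emit:
jog_arm(
  deltas=[0.05, 0.2, 0, 0, 0, 0, 0.1, 0.4, 0, 0, 0, 0, 0.15, 0.6, 0, 0, 0, 0, 0.2, 0.8, 0, 0, 0, 0, 0.25, 1, 0, 0, 0, 0],
)

```text
time: 13.95
tool_pos: [0.4524, -0.0554, 0.3011]
tool_rot: [3.139, -0.002, 0.061]
contact_force: [0.6, 0.3, -0.0]
opening: 0.0219
```

Emit:
jog_arm(
  deltas=[0.05, 0.2, 0, 0, 0, 0, 0.1, 0.4, 0, 0, 0, 0, 0.15, 0.6, 0, 0, 0, 0, 0.2, 0.8, 0, 0, 0, 0, 0.22, 0.95, 0, 0, 0, 0],
)

```text
time: 14.37
tool_pos: [0.4745, 0.0402, 0.301]
tool_rot: [3.139, -0.002, 0.061]
contact_force: [0.1, -0.2, -0.7]
opening: 0.022
```

Emit:
jog_arm(
  deltas=[0, 0, 0, 0, 0, 0, 0, 0, 0, 0, 0, 0, 0, 0, 0, 0, 0, 0],
)

```text
time: 14.62
tool_pos: [0.4738, 0.038, 0.3008]
tool_rot: [3.138, -0.001, 0.061]
contact_force: [-0.2, 0.2, 0.3]
opening: 0.0222
```

```bash
python3 - <<'E'
from h import *
import cv2
todo([.4745,.045,.2722],Ro.from_euler('xyz',[np.pi,0,.055]));print(robot.observe()["tool_pos"])
a=robot.read_camera("side");b=robot.read_camera("top")
cv2.imwrite("pics/side7.png",cv2.cvtColor(a,cv2.COLOR_RGB2BGR));cv2.imwrite("pics/top7.png",cv2.cvtColor(b,cv2.COLOR_RGB2BGR))
f=lambda i,k:cv2.resize(i,None,fx=k,fy=k,interpolation=cv2.INTER_CUBIC)
cv2.imwrite("pics/p7.png",cv2.cvtColor(f(a[180:290,250:350],5.4),cv2.COLOR_RGB2BGR))
E
```

```text
shift [ 0.007  0.07  -0.286] turn [ 0.002  0.001 -0.004] t 14.62 F [-0.21  0.17  0.28] open 0.0222 q [-0.08  0.2   1.54 -0.    1.4   1.43]
[0.47384411 0.03802812 0.3008082 ]
```

View pics/p7.png

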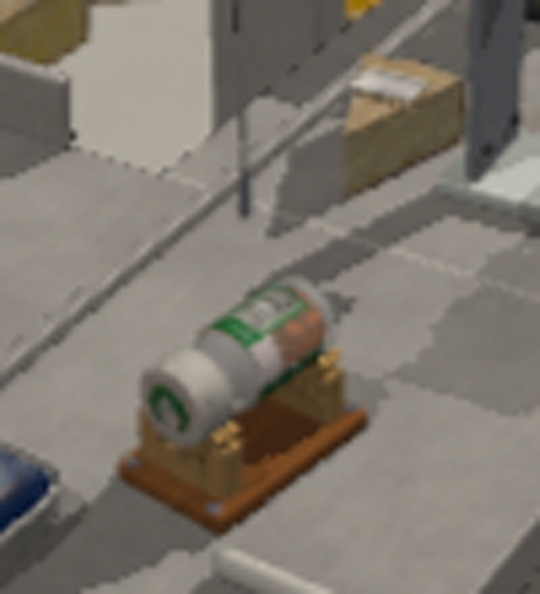

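Side view: the probe hangs upright, foot end at crop (244,215), over the jar, which is seated undisturbed. I'll check the tip numerically.

```bash
python3 - <<'E'
from geo import *
from h import now
q=lambda u,v:np.array([250+u/5.4-.4,180+v/5.4-.4])
print("tip back",back("side",q(244,215),.138),"rod top",q(240,115),"tip",q(244,215))
print("pred tip",proj("side",[.4713,.038,.138]),proj("side",[.4713,.038,.158]),proj("side",[.4713,.038,.178]))
print("jar axis top pts side", proj("side",[.472,.045,.0795]))
# rod column in side image by dark minimum
g=cv2.cvtColor(cv2.imread("pics/side7.png"),cv2.COLOR_BGR2GRAY).astype(int)
for r in range(196,223,2): print(r,g[r,289:300])
E
```

```text
tip back [0.47261386 0.03796431 0.138     ] rod top [294.04444444 200.8962963 ] tip [294.78518519 219.41481481]
pred tip [[295.21060825 219.56857288]] [[295.04994729 212.91802245]] [[294.88631885 206.14463323]]
jar axis top pts side [[293.96218858 239.61368341]]
196 [122  90  86  85  86  84  84  86  86  86  66]
198 [125  91  86  85  86  83  85  85 124 133 133]
200 [125  91  85  86  86  82 111 137 142 142 141]
202 [126  91  87 119 130  98 112 136 141 141 141]
204 [113 119 135 137 137 100 107 133 139 138 139]
206 [137 139 138 138 139 119 113 133 123 134 139]
208 [144 143 141 139 138 112 110 130 138 139 115]
210 [143 142 140 140 139 113 107 116 107  95  99]
212 [144 141 136 137 151 105  72  86 106 131 140]
214 [139 138 131 112  94  77  65 110 137 142 142]
216 [122 100  93 106 126  91  64 106 135 144 145]
218 [ 91 120 134 138 125  86  64 107 136 155 160]
220 [135 138 138 137 137 117 108 128 137 138 138]
222 [140 140 141 140 140 140 140 139 139 141 116]
```

Emit:
jog_arm(
  deltas=[0, 0.035, -0.1, 0, 0, 0, 0, 0.07, -0.2, 0, 0, 0, 0, 0.07, -0.35, 0, 0, 0, 0, 0.07, -0.45, 0, 0, 0, 0, 0.07, -0.5, 0, 0, 0],
)

```text
time: 15.13
tool_pos: [0.4731, 0.0446, 0.2495]
tool_rot: [3.139, 0.001, 0.059]
contact_force: [-0.4, -0.4, -0.9]
opening: 0.0219
```

Emit:
jog_arm(
  deltas=[0, 0, 0, 0, 0, 0, 0, 0, 0, 0, 0, 0, 0, 0, 0, 0, 0, 0, 0, 0, 0, 0, 0, 0],
)

```text
time: 15.47
tool_pos: [0.4741, 0.0452, 0.2515]
tool_rot: [3.139, -0.003, 0.06]
contact_force: [0.2, 1.0, -0.8]
opening: 0.0218
```

```bash
python3 - <<'E'
from h import *
todo([.4735,.045,.2423],Ro.from_euler('xyz',[np.pi,0,.06]))
E
```

```text
shift [-0.006 -0.002 -0.092] turn [ 0.002  0.002 -0.   ] t 15.47 F [ 0.16  1.03 -0.83] open 0.0218 q [-0.06  0.24  1.63 -0.    1.27  1.45]
```

Emit:
jog_arm(
  deltas=[-0.005, 0, -0.03, 0, 0, 0, -0.005, 0, -0.06, 0, 0, 0, -0.005, 0, -0.09, 0, 0, 0, -0.005, 0, -0.09, 0, 0, 0, -0.005, 0, -0.09, 0, 0, 0],
)

```text
time: 15.88
tool_pos: [0.4733, 0.0454, 0.2417]
tool_rot: [3.139, -0.001, 0.061]
contact_force: [-0.6, -0.4, 0.8]
opening: 0.0219
```

Emit:
jog_arm(
  deltas=[0, 0, -0.01, 0, 0, 0, 0, 0, -0.02, 0, 0, 0, 0, 0, -0.03, 0, 0, 0, 0, 0, -0.03, 0, 0, 0, 0, 0, -0.03, 0, 0, 0],
)

```text
time: 16.3
tool_pos: [0.4733, 0.0453, 0.2388]
tool_rot: [3.139, -0.001, 0.061]
contact_force: [-0.6, -0.0, 1.6]
opening: 0.0224
```

Emit:
jog_arm(
  deltas=[0, 0, -0.01, 0, 0, 0, 0, 0, -0.02, 0, 0, 0, 0, 0, -0.02, 0, 0, 0, 0, 0, -0.02, 0, 0, 0, 0, 0, -0.02, 0, 0, 0],
)

```text
time: 16.72
tool_pos: [0.4732, 0.0453, 0.2368]
tool_rot: [3.139, -0.001, 0.061]
contact_force: [0.1, -0.2, 2.2]
opening: 0.0217
```

```bash
cat > f.py <<'E'
from h import *
F=[]
for i in range(8): robot.read_camera("side");o=robot.observe();F.append(np.r_[o["contact_force"],o["tool_pos"]])
print(np.mean(F,0).round(4),np.std(F,0).round(3),o["opening"])
E
python3 f.py
```

```text
[0.009  0.4088 2.2572 0.4732 0.0453 0.2368] [0.427 0.467 0.768 0.    0.    0.   ] 0.021829190570991624
```

The force is 2.3 N, plus about 0.6 N of probe weight, which puts the spring about half way in. One last numeric check that the rod is upright and the foot is placed.

```bash
python3 - <<'E'
from geo import *
im=robot.read_camera("side");g=cv2.cvtColor(im,cv2.COLOR_RGB2GRAY).astype(int)
print("pred",proj("side",[[.4714,.0453,z] for z in(.0795,.1,.13)]))
for r in range(208,246,3): print(r,g[r,286:302])
a=cv2.imread("pics/side6.png");b=cv2.cvtColor(im,cv2.COLOR_RGB2BGR)
d=np.abs(a.astype(int)-b).max(2)[240:280,268:320]>40;print("changed px jar/cradle lower area",d.sum())
o=robot.observe();print(o["time"],o["contact_force"])
E
```

```text
pred [[294.09196661 239.74203535]
 [293.9205352  233.25588009]
 [293.66390981 223.54638688]]
208 [149 146 145 145 144 143 125  94 127 133 134 137 140 115  95  92]
211 [147 146 146 144 143 126 132 101 140 121 101  94 108 131 142 146]
214 [155 160 147 140 138 133 113  91  88 125 142 143 144 144 142 118]
217 [141 153 125  99  92 107 130 100 131 157 161 159 154 148 146 113]
220 [ 95  98 124 136 140 140 139 102 112 134 140 140 139 140 113  98]
223 [140 141 142 142 140 140 143 113 114 136 141 144 145 111  93  92]
226 [139 138 137 137 138 139 139 108 108 133 141 140 139 138 139 141]
229 [144 142 141 140 139 141 141 114  96 132 144 143 144 142 143 143]
232 [145 143 143 143 143 144 142 106  81 129 143 145 119  99  96 108]
235 [145 145 146 144 143 143 127  87  67  83  97 118 120 112 114 113]
238 [148 147 148 145 132 111  97  77  65  90 117 114 119 126 128 116]
241 [130 112 117 121 114  91  76  83  99 105 104 109 124 123 109  99]
244 [111 123 130 130 129 130 134 133 126 106 138 162 164 158 150 126]
changed px jar/cradle lower area 4
17.1667 [-0.01855984  0.42024622  1.60458129]
```

```bash
python3 -c "
from cell import robot
print(robot.hand_in())"
```

```text
the job is handed in; nothing more can be done
None
```

The job is handed in at about 17 s. The jar lies in the cradle and is released. The probe is still held upright with its foot pressed on top of the jar at mid-band.

**Jar centring:** I picked the jar up at the band, turned it 90° and lowered it until contact showed at about 6 N, then let go. By the robot's own position it sits within about 1 mm of centre. The top camera's fit gave 0.4 mm off. The side camera's fit gave 3.5 mm off, but that fit was poor and I did not act on it.

**Probe on the jar:**
- **Position:** the rod and foot were within about 1 pixel of where an upright probe on the middle of the jar should appear. I did not separately confirm the band's position on the jar.
- **Spring:** the average push was about 2.3 N, or about 2.8 N with the probe's weight added. That puts the spring roughly 5.5–7 mm in out of 12 mm. I did not measure the spring's travel directly. The force readings are noisy, and the last single one was 1.6 N.
- **Jar not disturbed:** almost nothing changed in the side picture around the jar and cradle between letting go of the jar and pressing the probe.

I touched nothing else on the counter, though I did not check the other items' positions at the end.

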